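# Plug in the taper's relay and hold its cover ready for the screws

## Task

The carton taping machine's control box stands open on the packing bench: plug the orange relay fully home into the white socket inside it and let go of it. Then take the blue cover plate by its handle and hold it level over the box, a finger's breadth (about 15 mm) above the rim without touching it, with its three holes over the three threaded holes so that a colleague can drop the screws straight through; finish while still holding it there. Leave the bottles, the tape and the screwdriver where they are.

Things in the scene. Friction and masses are not known exactly. Their poses are not given: they have to be found in the camera images.
- control_box: Grey open control box, fixed to the bench: outside 120 (x) x 170 (y) x 65 mm high, walls 4, floor 5 mm. Origin: centre of its underside, z up. Inside: central white relay socket 56 x 48 x 20 mm; three 18 mm square posts, brass tops level with the rim, each with a threaded hole; terminals up to 16 mm high. Above them the inside is free to 60 mm from the centre along +-y, 55 mm along +-x
- socket_mouth (a point): Centre of the rectangular hole's mouth, on top of the white socket block, 25 mm above the bench; the hole is 31 (box x) x 23 (box y) mm and 20 mm deep, chamfered at the mouth; axes as the box's
- relay: Loose relay, about 70 g, standing on its plug: orange body 36 (x) x 28 (y) x 32 mm high on a black plug 28 (x) x 20 (y) x 16 mm, tapering to 22 x 14 in its lowest 4 mm; 48 mm tall. Origin: centre of the plug's lower end, z up. Fits the socket with its x along the box's x, either way round; plugged in, the orange body rests on the socket block
- relay_shoulder (a point): Point on the relay's axis, 16 mm above its origin, where the orange body begins; meets socket_mouth when fully plugged in
- cover: Loose blue metal plate 120 (x) x 170 (y) x 4 mm, about 280 g, lying flat, with three 13 mm screw holes. On top in the middle a black bridge handle: bar 70 mm along x, 12 mm wide (y), 14 mm tall, 26 mm free under it. Origin: centre of the underside, z up. Fits the box only with its x and y along the box's x and y
- cover_grip (a point): Middle of the black handle bar, 37 mm above the plate's underside
- cover_hole0 (a point): Centre of the cover's screw hole at the +x +y corner, (46, 70) mm in the cover's x, y, at the plate's underside; belongs over thread0
- cover_hole1 (a point): Centre of the cover's screw hole at the -x +y corner, (-46, 70) mm in the cover's x, y, at the plate's underside; belongs over thread1
- cover_hole2 (a point): Centre of the cover's screw hole at the middle of the -y side, (0, -70) mm in the cover's x, y, at the plate's underside; belongs over thread2
- thread0 (a point): Centre of the box's 5 mm threaded hole at the +x +y corner, (46, 70) mm in the box's x, y, on the brass post top, 65 mm above the bench
- thread1 (a point): Centre of the box's 5 mm threaded hole at the -x +y corner, (-46, 70) mm in the box's x, y, on the brass post top, 65 mm above the bench
- thread2 (a point): Centre of the box's 5 mm threaded hole at the middle of the -y side, (0, -70) mm in the box's x, y, on the brass post top, 65 mm above the bench
- bottle_a: Green glass bottle with white cap, 60 mm wide, 150 mm tall, standing; origin under its centre. Leave alone
- bottle_b: Amber glass bottle with white cap, 60 mm wide, 150 mm tall, standing; origin under its centre. Leave alone
- tape_roll: Clear roll of packing tape lying flat, 96 mm wide, 48 mm tall; origin under its centre. Leave alone
- screwdriver: Red-handled screwdriver lying on the bench, about 200 mm long along its x; origin at its underside. Leave alone

How it is judged:
By the outcome, as a careful person would: the job done as asked, in the order asked, and still so for the second after the job is handed in, while the arm keeps its last pose, push and grip.
It also fails if it takes over 72 s, if anything falls off the work surface, if the arm or the gripper's body presses on something with over 40 N, if the wrist force passes 120 N, or if a joint passes its speed limit or range.

## Robot

A 6-joint arm with a two-finger parallel gripper is mounted at the origin on the work surface. World frame = base frame: x ahead of the robot, y to its left, z up, the work surface at z = 0. Lengths are in m, angles in degrees, forces in N, time in s.
With the tool pointing down it reaches from about 0.25 to 0.725 m from the base axis. Payload 9.7 kg.
Tool frame: the origin (TCP) lies between the finger pads; the fingertips stand 22 mm ahead of it and the grasp point (between the pads) lies 3 mm ahead of it; z points along the fingers, y is the line along which they close (so a half turn about z gives the same grasp; the last joint's range is limited). The gripper opens to 85 mm and grips with 20 to 120 N. Pads are 22 mm wide; open, the fingers measure 114 mm over their backs; the gripper's body (76 mm by 85 mm) begins 54 mm behind the grasp point. The pads swing forward as they close: fully open they stand 13 mm farther back than shut.
Start: joints at [66.52, 4.979, 10.078, 95.1, 0, 90], TCP at [0.219, 0.504, 0.228] pointing down, gripper open.
Joint ranges: [-179.16, 179.16], [-48.56, 103.87], [-65.8, 70.77], [-126.05, 130.52], [-82.76, 87.17], [-180, 180]. Speed limits (degrees/s): [127.2, 127.2, 147.25, 180, 180, 180].

## Interface

Orientations are given as [roll, pitch, yaw] about the fixed x, y, z axes, in that order (R = Rz(yaw) Ry(pitch) Rx(roll)).
In Python, from workcell import bot, viewer, finder gives the robot as it stands.
- The arm moves only by the tool move_arm, never from a script. Its arguments are lists of equal length, an entry for each row: "offset": the shift along the tool's x, y, z in cm, a list of three; "twist": the turn, a rotation vector about the tool's x, y, z in rad, a list of three; "grip": the opening, from 0 (shut) to 1 (fully open). In form: {"offset": [[x, y, z], ...], "twist": [[ax, ay, az], ...], "grip": [grip, ...]}. A call has 1 to 5 rows; each row shifts and turns the commanded pose from where the row before left it, along the tool's axes as they then stand; what a row does not reach is not made up. A row lasts 1/10 s, in which the tool goes at most 50 mm and 8.59 degrees, less where a joint would pass 70% of its speed; a pose out of reach is approached as far as the arm can. A call is refused whole if a number of a shift passes 5 or a number of a turn 0.15, either way. A call with a gripper value outside its range is refused whole. The fingers move at their own pace and stop on an object; "force" is the grip in N (left out, the last holds). Time passes only in rows, so rows that do not move let the fingers close. It gives the time, the measured TCP pose, the force, the opening and the grip force at its end, in the units of the state.
- bot.get_obs(): the state, without advancing time (a new reading comes with each control period).
- viewer.camera(name): name is "side" or "top"; returns a dict with "color" (400x640x3 uint8, red, green, blue), "depth" (400x640 float32, m along the optical axis (not along the pixel's ray), 0 where there is no reading), "vfov" (degrees; the focal length in pixels is half the picture's height over the tangent of half this angle, whatever the lens; pixels are square), "cx", "cy" (the principal point, pixels), "position" and "attitude" of the camera in the world. Camera axes: x right, y down, z forward; pixel columns grow to the right and rows downward; lengths in m; the calibration is good to about 2 mm. A picture is of the moment at which its call begins.
- bot.job_done(): hands the job in; it is judged then, once.
Trained networks look in a picture, given as the dict that the camera call returned (one of the last four; its "shot" number tells which), for a name from the list of things; names that differ only in an ending like _2 or _b are one class to them, and where a whole thing is asked for, a point or a joint stands for the part that bears it (a point fixed in the world has none). Each returns a list of dicts, best first, with "p" (0 to 1); they miss things now and then, are a little off and sometimes report something else, mostly with a low value. They report only what shows in the picture. A call takes as long as a camera call.
- finder.boxes_of(picture, thing): "position" ([column, row] in pixels, amid what is visible of it).
- finder.pinpoint(picture, thing): "position" ([column, row] in pixels: a listed point, or the origin of a listed thing).
The state is a dict: "time": time; "q": joint angles; "qd": joint speeds; "joint_efforts": joint torques, N m; "ee_pos": TCP position; "tcp_rot": TCP orientation; "wrist_force": force on the tool from outside, world axes, zero at the start; "torque": the same for the moment, N m; "opening": finger opening in m; "grasp_force": force on a finger pad.
Only numpy, scipy, OpenCV 4.12 (cv2) and the standard library are available. Lean on these libraries where they do the work, as an engineer would, in place of code of your own. Each camera call takes 0.05 s, during which the arm holds its last target. There are 200 camera calls.

## Working session

There is one attempt and no reset: what is moved stays moved. The work goes in short steps, Python scripts to look and compute and a tool call to move; the robot and the scene stay as the last step left them, time stands still between calls to the robot, and variables do not carry over. Pictures are saved under pics/ and viewed, at most 10 in all, crops included, and the job is handed in when it is done.

Besides the shell and the picture viewer there is one more tool, called after "Emit:" as name(argument=value, ...) on one line, values as JSON. move_arm: Moves the arm, as the interface text tells. Its arguments: {"type":"object","properties":{"offset":{"type":"array","items":{"type":"array","items":{"type":"number"}}},"twist":{"type":"array","items":{"type":"array","items":{"type":"number"}}},"grip":{"type":"array","items":{"type":"number"}},"force":{"type":"number"}},"required":["offset","twist","grip"]}

```bash
mkdir -p pics; ls; cat > h.py <<'E'
import numpy as np, cv2
from scipy.spatial.transform import Rotation as R
from workcell import bot, viewer, finder
def rot(a):
    a=np.array(a,float)
    if a.shape==(3,3): return a
    return R.from_euler('xyz',a,degrees=True).as_matrix() if a.size==3 else R.from_quat(a).as_matrix()
def ray(c,px):
    f=c['color'].shape[0]/2/np.tan(np.radians(c['vfov'])/2)
    d=np.array([(px[0]-c['cx'])/f,(px[1]-c['cy'])/f,1.])
    return np.array(c['position']),rot(c['attitude'])@d
def at_z(c,px,z):
    p,d=ray(c,px); return p+d*(z-p[2])/d[2]
def at_depth(c,px):
    p,d=ray(c,px); u,v=int(round(px[0])),int(round(px[1]))
    w=c['depth'][max(v-1,0):v+2,max(u-1,0):u+2]; w=w[w>0]
    return p+d*np.median(w) if w.size else None
def save(c,n): cv2.imwrite('pics/'+n,c['color'][:,:,::-1])
E
python3 - <<'E'
from h import *
np.set_printoptions(precision=4,suppress=True)
print(bot.get_obs())
Z=dict(control_box=0,socket_mouth=.025,relay=0,relay_shoulder=.016,cover=0,cover_grip=.037,cover_hole0=0,cover_hole1=0,cover_hole2=0,thread0=.065,thread1=.065,thread2=.065,bottle_a=0,tape_roll=0,screwdriver=0)
for n in('top','side'):
    c=viewer.camera(n); save(c,n+'0.png'); print(n,{k:c[k] for k in('vfov','cx','cy','position','attitude')})
    for k,z in Z.items():
        for r in finder.pinpoint(c,k)[:2]:
            print(k,round(r['p'],2),np.array(r['position']),at_z(c,r['position'],z),at_depth(c,r['position']))
E
```

```text
pics
{'time': 0.0, 'q': array([66.5204,  5.0103, 10.0339, 95.0985, -0.    , 90.0019]), 'qd': array([ 0.017 , -0.0206,  0.0225,  0.0003,  0.0478, -0.0131]), 'joint_efforts': array([  0.0011, -52.0376,  46.4814,   0.0157,   0.0001,  -0.    ]), 'ee_pos': array([0.219 , 0.5042, 0.2275]), 'tcp_rot': array([-179.925 ,    0.    ,  156.5185]), 'wrist_force': array([ 0.3449,  0.4521, -0.787 ]), 'torque': array([-0.0387, -0.0054, -0.0695]), 'grasp_force': 0.0, 'opening': 0.08523338442402958}
top {'vfov': 51.93383652808796, 'cx': 321.3453223418627, 'cy': 195.8009014878189, 'position': array([ 0.4818, -0.0042,  1.2106]), 'attitude': array([-175.4611,    0.115 ,  -90.327 ])}
control_box 0.88 [407.4 238.5] [ 0.4508 -0.2539  0.    ] [ 0.4513 -0.2498  0.02  ]
control_box 0.47 [440.2 232.6] [ 0.4675 -0.3505  0.    ] [ 0.468  -0.3388  0.0408]
socket_mouth 0.95 [409.6 236.7] [ 0.4566 -0.2552  0.025 ] [ 0.4562 -0.2592  0.0058]
socket_mouth 0.26 [201.9 195.4] [0.5791 0.3438 0.025 ] [0.581  0.3504 0.0023]
relay 0.43 [323.8 242.9] [ 0.4394 -0.0087  0.    ] [ 0.4411 -0.0086  0.0475]
relay 0.36 [224.4 204.2]
[... 3127 characters left out ...]
0 0.93 [351.3 299.2] [ 0.4747 -0.3267  0.065 ] [ 0.4747 -0.3267  0.0649]
thread1 0.95 [317.  257.4] [ 0.4808 -0.1763  0.065 ] [ 0.4814 -0.1754  0.0639]
thread1 0.93 [351.3 299.2] [ 0.4747 -0.3267  0.065 ] [ 0.4747 -0.3267  0.0649]
thread2 0.95 [317.  257.4] [ 0.4808 -0.1763  0.065 ] [ 0.4814 -0.1754  0.0639]
thread2 0.93 [351.3 299.2] [ 0.4747 -0.3267  0.065 ] [ 0.4747 -0.3267  0.0649]
bottle_a 0.74 [264.7 156.2] [0.6373 0.43   0.    ] [0.6305 0.4147 0.0099]
bottle_a 0.73 [438.6 318.9] [ 0.644  -0.4418  0.    ] [ 0.6189 -0.4572  0.036 ]
tape_roll 0.75 [345.3 187.6] [0.7714 0.1003 0.    ] [0.7403 0.0599 0.0361]
screwdriver 0.66 [382.2 228.8] [ 0.7394 -0.128   0.    ] [ 0.7398 -0.1276 -0.0005]
```

View pics/top0.png

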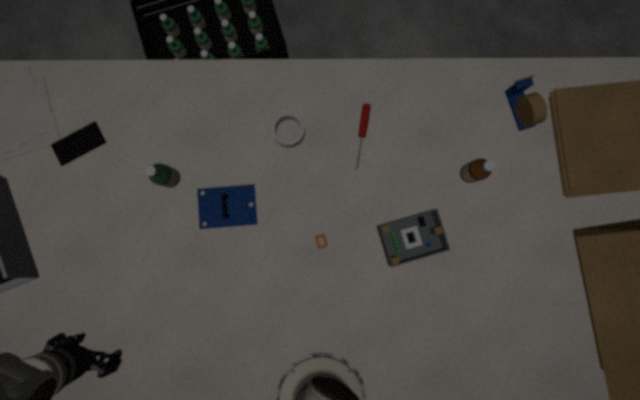

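View pics/side0.png

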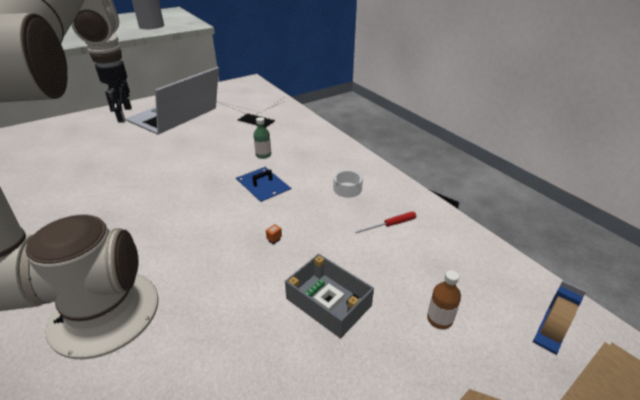

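The top view shows the cover at about (227,206), the relay at (321,241) and the box at (412,237). In the side view the box's three brass posts are at (317,258), (292,283) and (351,300), and the socket is at (327,295). Next I'll refine these poses.

```bash
cat >> h.py <<'E'
np.set_printoptions(precision=4,suppress=True)
def fit2(model,obs):
    """rigid planar fit model->obs: yaw deg, t, residual norms"""
    m=np.array(model);o=np.array(obs)[:,:2];mc,oc=m.mean(0),o.mean(0);a=m-mc;b=o-oc
    y=np.arctan2((a[:,0]*b[:,1]-a[:,1]*b[:,0]).sum(),(a*b).sum());c,s=np.cos(y),np.sin(y);Q=np.array([[c,-s],[s,c]])
    t=oc-Q@mc; return np.degrees(y),t,np.linalg.norm(o-(m@Q.T+t),axis=1)
H=np.array([[.046,.07],[-.046,.07],[0,-.07]])
def match(c,thing,z,approx,n=8):
    """detections at height z nearest the expected points (within 25 mm)"""
    D=[at_z(c,r['position'],z) for r in finder.pinpoint(c,thing)[:n]]
    out=[]
    for a in approx:
        d=[np.linalg.norm(x[:2]-a) for x in D]; i=int(np.argmin(d)); out.append(D[i][:2] if d[i]<.025 else None)
    return out
def pose(c,thing,z,yaw,t):
    y=np.radians(yaw);Q=np.array([[np.cos(y),-np.sin(y)],[np.sin(y),np.cos(y)]])
    o=match(c,thing,z,H@Q.T+t); k=[i for i in range(3) if o[i] is not None]
    return (len(k),)+fit2(H[k],[o[i] for i in k]) if len(k)>1 else (len(k),o)
def orange(c,lo=(0,110,50),hi=(16,255,255),center=None,rad=40):
    h=cv2.cvtColor(c['color'],cv2.COLOR_RGB2HSV); m=cv2.inRange(h,lo,hi)
    k=np.zeros_like(m); cv2.circle(k,tuple(int(v) for v in center),rad,255,-1); return m&k
E
python3 - <<'E'
from h import *
for n,ctr in(('top',(321,241)),('side',(274,233))):
    c=viewer.camera(n)
    print(n,'box',pose(c,'thread0',.065,14.5,np.array([.457,-.258])))
    print(n,'cover',pose(c,'cover_hole0',.003,3,np.array([.547,.274])))
    m=orange(c,center=ctr,rad=16); v,u=np.nonzero(m)
    P=np.array([p for p in(at_depth(c,(a,b)) for a,b in zip(u,v)) if p is not None])
    print(len(P),u.min(),u.max(),v.min(),v.max(),'z',P[:,2].min(),P[:,2].max())
    T=np.array([at_z(c,(a,b),.048) for a,b in zip(u,v)])[:,:2]
    if n=='top': print(cv2.minAreaRect((T*1000).astype(np.float32)),T.mean(0))
    u0,v0=ctr; z=cv2.resize(c['color'][v0-16:v0+17,u0-16:u0+17],None,fx=12,fy=12,interpolation=cv2.INTER_CUBIC)
    z=cv2.convertScaleAbs(z,alpha=1.8); globals()['z'+n]=z
cv2.imwrite('pics/rel.png',np.hstack([ztop,zside])[:,:,::-1])
E
```

```text
top box (2, np.float64(13.20191434917554), array([ 0.453 , -0.2657]), array([0.0073, 0.0073]))
top cover (3, np.float64(4.705077467993449), array([0.5466, 0.2742]), array([0.0056, 0.0022, 0.0055]))
77 316 326 235 247 z 0.0017002845065900996 0.049902356660630476
((446.3089904785156, -0.2609844207763672), (33.66542053222656, 25.819908142089844), 17.996885299682617) [ 0.4459 -0.0004]
side box (3, np.float64(16.053718284551994), array([ 0.4598, -0.2634]), array([0.0069, 0.0037, 0.0048]))
side cover (3, np.float64(3.120622280098057), array([0.5571, 0.2745]), array([0.0071, 0.0146, 0.0109]))
168 266 280 225 242 z 0.008064104937398064 0.04945587962649367
```

View pics/rel.png

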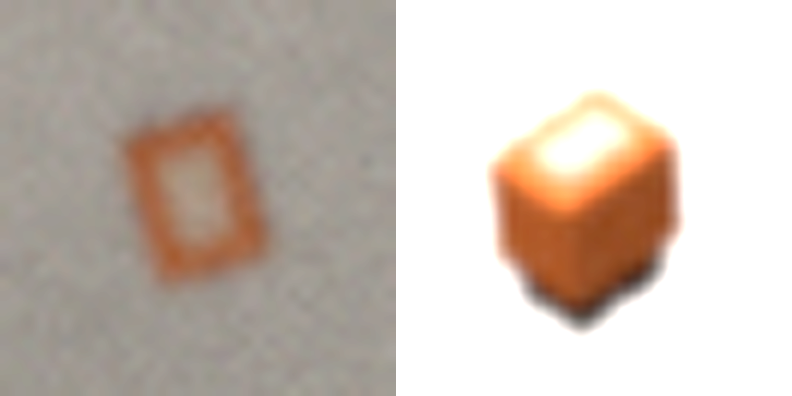

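The top crop shows the relay's long axis at a yaw of about 17°, centred near (321,241). I'll refine the box and cover by colour and write a move helper.

```bash
cat >> h.py <<'E'
def plan(target,yaw=None):
    """print total tool-frame offset (cm, in the frame as it stands) and rotation vector to reach target/yaw pointing down"""
    o=bot.get_obs(); Q=rot(o['tcp_rot']); d=Q.T@(np.array(target)-o['ee_pos'])*100
    print('tcp',o['ee_pos'],o['tcp_rot'],'q',o['q'],'t',o['time'],'F',o['wrist_force'],'open',o['opening'],o['grasp_force'])
    print('offset cm',d)
    if yaw is not None: print('twist',R.from_matrix(Q.T@rot([180,0,yaw])).as_rotvec())
E
python3 - <<'E'
from h import *
def blobs(c,m,z,amin=6):
    n,l,s,ce=cv2.connectedComponentsWithStats(m)
    return [(s[i][4],ce[i],at_z(c,ce[i],z)) for i in range(1,n) if s[i][4]>=amin]
for n,ctr,cc in(('top',(412,237),(227,206)),('side',(330,293),(263,183))):
    c=viewer.camera(n); h=cv2.cvtColor(c['color'],cv2.COLOR_RGB2HSV)
    k=np.zeros(h.shape[:2],np.uint8); cv2.circle(k,ctr,48,255,-1)
    print(n,'brass'); [print(*b) for b in blobs(c,cv2.inRange(h,(12,90,50),(28,255,255))&k,.065)]
    k[:]=0; cv2.circle(k,ctr,20,255,-1)
    g=c['color'].min(2); mx=g[k>0].max(); w=((g>.7*mx)&(k>0)).astype(np.uint8)
    cs,_=cv2.findContours(w,cv2.RETR_CCOMP,cv2.CHAIN_APPROX_NONE)
    for q in cs:
        M=cv2.moments(q)
        if M['m00']>6: p=(M['m10']/M['m00'],M['m01']/M['m00']); print('white',M['m00'],p,at_z(c,p,.025))
    k[:]=0; cv2.circle(k,cc,45,255,-1); b=cv2.inRange(h,(105,120,30),(128,255,255))&k
    cs,_=cv2.findContours(b,cv2.RETR_EXTERNAL,cv2.CHAIN_APPROX_NONE); q=max(cs,key=cv2.contourArea).reshape(-1,2)
    T=np.array([at_z(c,p,.004)[:2] for p in q]); print('cover',cv2.minAreaRect((T*1000).astype(np.float32)))
z=cv2.resize
c=viewer.camera('top'); a=c['color'][195:280,365:460]
c=viewer.camera('side'); b=c['color'][250:335,282:377]
i=cv2.convertScaleAbs(np.hstack([cv2.convertScaleAbs(a,alpha=1.6),b]),alpha=1.); cv2.imwrite('pics/box.png',cv2.resize(i,None,fx=4.2,fy=4.2,interpolation=cv2.INTER_CUBIC)[:,:,::-1])
plan([.446,-.001,.2],17)
E
```

```text
top brass
42 [385.     228.1905] [ 0.4814 -0.1789  0.065 ]
44 [438.0909 230.1136] [ 0.4752 -0.3263  0.065 ]
45 [394.7333 260.4667] [ 0.3923 -0.2042  0.065 ]
white 315.0 (411.1206349206349, 237.07619047619048) [ 0.4555 -0.2595  0.025 ]
white 102.0 (410.72712418300654, 237.09150326797385) [ 0.4554 -0.2584  0.025 ]
cover ((548.6204833984375, 276.4565124511719), (112.98556518554688, 164.12025451660156), 4.428675651550293)
side brass
81 [318.6914 261.0494] [ 0.4776 -0.1891  0.065 ]
63 [294.0476 280.8889] [ 0.3948 -0.2112  0.065 ]
88 [352.     300.7614] [ 0.4734 -0.331   0.065 ]
white 374.0 (328.3168449197861, 295.18048128342247) [ 0.4572 -0.2624  0.025 ]
white 111.5 (328.11509715994015, 295.78325859491775) [ 0.4558 -0.2636  0.025 ]
cover ((549.2190551757812, 270.99554443359375), (113.0232162475586, 161.96534729003906), 4.498321533203125)
tcp [0.2191 0.5045 0.2282] [179.9964   0.0007 156.5199] q [66.521   4.9789 10.0795 95.097  -0.0007 90.0011] t 2.1 F [ 0.6543 -0.3761  0.4565] open 0.08534181665816054 0.0
offset cm [-40.9476 -37.3243   2.8177]
twist [ 0.     -0.0001  2.4351]
```

View pics/box.png

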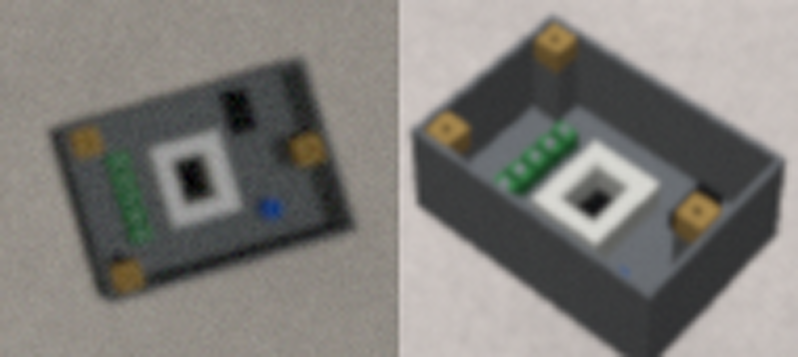

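The crop shows the white socket's hole centred, and the brass posts with the two-post side towards +y. Box is at about (0.456,-0.260) with yaw 15.9°, and the cover at about (0.549,0.275) with yaw 4.5°. Now moving towards the relay.

Emit:
move_arm(offset=[[-3.6,-3.3,0],[-3.6,-3.3,0],[-3.6,-3.3,0],[-3.6,-3.3,0],[-3.6,-3.3,0]], twist=[[0,0,0],[0,0,0],[0,0,0],[0,0,0],[0,0,0]], grip=[1,1,1,1,1])

```text
time: 2.6
ee_pos: [0.3187, 0.2797, 0.2283]
tcp_rot: [180.0, 0.0, 156.6]
wrist_force: [0.9, 0.9, 0.2]
opening: 0.0851
grasp_force: 0.0
```

```bash
python3 -c "
from h import *
plan([.446,-.001,.2],197)"
```

```text
tcp [0.3187 0.2797 0.2283] [179.9704   0.0212 156.5602] q [ 41.2709 -12.1494  -6.1653  95.9482  -0.0065  64.7107] t 2.6 F [0.8892 0.9012 0.1631] open 0.0851281371958209 0.0
offset cm [-22.8398 -20.693    2.8257]
twist [ 0.0004  0.0005 -0.7058]
```

Emit:
move_arm(offset=[[-3.6,-3.25,0.4],[-3.6,-3.25,0.4],[-3.6,-3.25,0.4],[-3.6,-3.25,0.4],[-3.6,-3.25,0.4]], twist=[[0,0,0],[0,0,0],[0,0,0],[0,0,0],[0,0,0]], grip=[1,1,1,1,1])

```text
time: 3.1
ee_pos: [0.4193, 0.0586, 0.2084]
tcp_rot: [180.0, 0.1, 156.5]
wrist_force: [0.8, 0.8, -0.3]
opening: 0.0855
grasp_force: 0.0
```

Emit:
move_arm(offset=[[-2.4,-2.2,0.4],[-2.4,-2.2,0.4],[0,0,0],[0,0,0],[0,0,0]], twist=[[0,0,0],[0,0,0],[0,0,-0.14],[0,0,-0.14],[0,0,-0.14]], grip=[1,1,1,1,1])

```text
time: 3.6
ee_pos: [0.4454, 0.0007, 0.2002]
tcp_rot: [180.0, -0.0, -179.1]
wrist_force: [0.8, 1.6, 0.1]
opening: 0.0855
grasp_force: 0.0
```

Emit:
move_arm(offset=[[0,0,0],[0,0,0],[0,0,0]], twist=[[0,0,-0.14],[0,0,-0.14],[0,0,0]], grip=[1,1,1])

```text
time: 3.9
ee_pos: [0.4453, 0.0011, 0.2003]
tcp_rot: [-180.0, 0.0, -163.3]
wrist_force: [-0.1, -0.3, 0.6]
opening: 0.0853
grasp_force: 0.0
```

```bash
python3 -c "
from h import *
plan([.446,-.0015,.044],197)"
```

```text
tcp [0.4453 0.0011 0.2003] [-179.9974    0.0083 -163.2561] q [  0.1467  -9.7944  -7.2956  92.49    -0.0001 -16.5972] t 3.9 F [-0.1118 -0.2795  0.6296] open 0.08530615926563483 0.0
offset cm [ 0.0144 -0.2713 15.6261]
twist [-0.      0.0001 -0.0045]
```

Emit:
move_arm(offset=[[0,-0.25,4],[0,0,4],[0,0,4],[0,0,2.6],[0,0,1]], twist=[[0,0,0],[0,0,0],[0,0,0],[0,0,0],[0,0,0]], grip=[1,1,1,1,1])

```text
time: 4.4
ee_pos: [0.4444, -0.0012, 0.0416]
tcp_rot: [179.9, -0.2, -163.6]
wrist_force: [-0.1, -0.3, 1.0]
opening: 0.0858
grasp_force: 0.0
```

Emit:
move_arm(offset=[[0,0,0],[0,0,0],[0,0,0],[0,0,0],[0,0,0]], twist=[[0,0,0],[0,0,0],[0,0,0],[0,0,0],[0,0,0]], grip=[0.6,0.5,0.4,0.3,0], force=40)

```text
time: 4.9
ee_pos: [0.4468, -0.0009, 0.0455]
tcp_rot: [180.0, 0.1, -163.4]
wrist_force: [-4.6, 7.4, 25.8]
opening: 0.0125
grasp_force: 13.2
```

Emit:
move_arm(offset=[[0,0,0],[0,0,0],[0,0,0],[0,0,0],[0,0,0]], twist=[[0,0,0],[0,0,0],[0,0,0],[0,0,0],[0,0,0]], grip=[0,0,0,0,0])

```text
time: 5.4
ee_pos: [0.4475, -0.0007, 0.047]
tcp_rot: [-180.0, 0.3, -163.4]
wrist_force: [-3.2, 3.5, 18.4]
opening: -0.0001
grasp_force: 8.9
```

The fingers shut completely and something is pushing up on them, so I'll lift and look.

Emit:
move_arm(offset=[[0,0,-2],[0,0,-4],[0,0,-4],[0,0,-4],[0,0,-2]], twist=[[0,0,0],[0,0,0],[0,0,0],[0,0,0],[0,0,0]], grip=[0,0,0,0,0])

```text
time: 5.9
ee_pos: [0.4468, -0.0012, 0.2081]
tcp_rot: [-179.9, 0.2, -163.4]
wrist_force: [-0.9, 0.4, -0.2]
opening: -0.0001
grasp_force: 0.0
```

```bash
python3 - <<'E'
from h import *
plan([.446,-.0015,.044],197)
c=viewer.camera('top'); a=c['color'][180:305,240:400]
d=viewer.camera('side'); b=d['color'][160:285,200:360]
i=np.hstack([cv2.convertScaleAbs(a,alpha=1.6),b]); cv2.imwrite('pics/miss.png',cv2.resize(i,None,fx=2.5,fy=2.5,interpolation=cv2.INTER_CUBIC)[:,:,::-1])
for n,x in(('top',c),('side',d)):
    for r in finder.pinpoint(x,'relay')[:2]: print(n,r,at_depth(x,r['position']))
E
```

```text
tcp [ 0.4468 -0.0012  0.2081] [-179.9259    0.2423 -163.3833] q [ -0.1582  -9.7117  -6.3515  93.1069  -0.001  -16.7747] t 5.9 F [-0.8881  0.3832 -0.1899] open -0.00010591039506917069 0.0
offset cm [ 0.1569  0.0201 16.4125]
twist [-0.0013  0.0042 -0.0067]
top {'position': [289.4, 135.1], 'p': 0.41} [ 0.761   0.0923 -0.0012]
side {'position': [275.3, 240.3], 'p': 0.82} [ 0.4473 -0.013   0.0124]
```

View pics/miss.png

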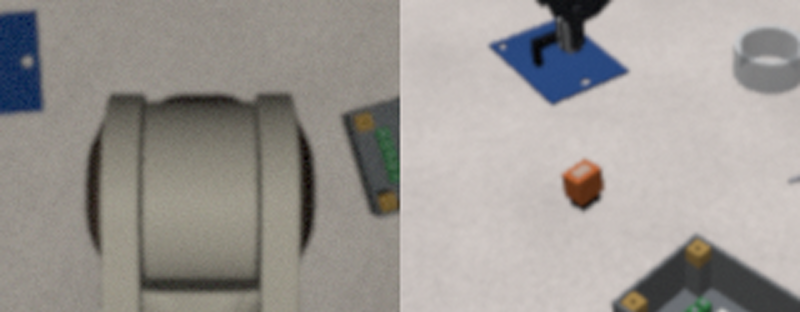

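The relay still stands near side pixel (274,233). I'll check where the fingertips actually are relative to the TCP.

```bash
python3 - <<'E'
from h import *
d=viewer.camera('side'); o=bot.get_obs()
f=200/np.tan(np.radians(d['vfov'])/2)
def proj(p):
    q=rot(d['attitude']).T@(np.array(p)-d['position']); return q[:2]/q[2]*f+[d['cx'],d['cy']]
Q=rot(o['tcp_rot'])
for a in(0,.003,.022,-.05): print(a,proj(o['ee_pos']+Q[:,2]*a))
vv,uu=np.mgrid[150:200,400-160:400-80]; 
P=[at_depth(d,(u,v)) for v in range(120,200) for u in range(250,300)]
P=np.array([p for p in P if p is not None]); P=P[(P[:,2]>.1)&(abs(P[:,0]-.446)<.08)&(abs(P[:,1])<.08)]
i=np.argsort(P[:,2])[:12]; print(P[i])
m=orange(d,center=(274,233),rad=18); v,u=np.nonzero(m); print(u.min(),u.max(),v.min(),v.max(),u.mean(),v.mean())
E=np.array([at_depth(d,(a,b)) for a,b in zip(u,v)]); t=E[E[:,2]>.044]; print(t.mean(0),t.min(0),t.max(0),len(t))
z=d['color'][205:260,240:310]; cv2.imwrite('pics/rel2.png',cv2.resize(np.hstack([z,d['color'][140:195,240:310]]),None,fx=5,fy=5,interpolation=cv2.INTER_CUBIC)[:,:,::-1])
E
```

```text
0 [267.6947 182.1277]
0.003 [267.784  183.1038]
0.022 [268.3427 189.2074]
-0.05 [266.1578 165.3388]
[[ 0.4537 -0.0045  0.2058]
 [ 0.4456 -0.0098  0.2088]
 [ 0.456  -0.006   0.2089]
 [ 0.4434 -0.0086  0.209 ]
 [ 0.4407 -0.0084  0.2099]
 [ 0.4364 -0.0005  0.21  ]
 [ 0.4382 -0.0081  0.2106]
 [ 0.4589 -0.0061  0.2109]
 [ 0.4355  0.0029  0.2114]
 [ 0.4454 -0.0108  0.2125]
 [ 0.4475 -0.0121  0.2125]
 [ 0.4369 -0.0054  0.2126]]
267 280 225 242 273.6319018404908 234.14110429447854
[ 0.4467 -0.0078  0.047 ] [ 0.4305 -0.0183  0.0441] [0.4661 0.0086 0.0492] 59
```

View pics/rel2.png

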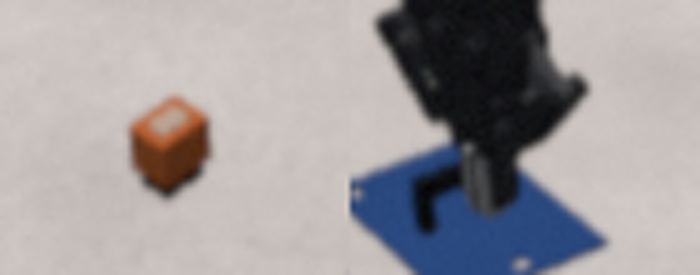

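The tips appear at about (268,183), while the stated geometry puts them at (268,189). They reach roughly 20 mm less than stated, which agrees with them having pressed on the relay's top. I'll grasp about 20 mm lower and watch the force.

Emit:
move_arm(offset=[[0,0,0],[0,0,0],[0,0,3],[0,0,4],[0,0,4]], twist=[[0,0,0],[0,0,0],[0,0,0],[0,0,0],[0,0,0]], grip=[1,1,1,1,1])

```text
time: 6.65
ee_pos: [0.4459, -0.0012, 0.0926]
tcp_rot: [-180.0, 0.0, -163.4]
wrist_force: [0.5, 0.3, -0.6]
opening: 0.0721
grasp_force: 0.0
```

Emit:
move_arm(offset=[[0,0,0],[0,0,2.5],[0,0,2],[0,0,1.5],[0,0,1]], twist=[[0,0,0],[0,0,0],[0,0,0],[0,0,0],[0,0,0]], grip=[1,1,1,1,1])

```text
time: 7.15
ee_pos: [0.4464, -0.0012, 0.0248]
tcp_rot: [-180.0, 0.0, -163.4]
wrist_force: [-0.2, 0.0, -0.1]
opening: 0.0855
grasp_force: 0.0
```

Emit:
move_arm(offset=[[0,0,0],[0,0,0],[0,0,0],[0,0,0]], twist=[[0,0,0],[0,0,0],[0,0,0],[0,0,0]], grip=[0.6,0.5,0.45,0.4])

```text
time: 7.55
ee_pos: [0.4466, -0.0012, 0.0251]
tcp_rot: [-180.0, 0.1, -163.4]
wrist_force: [0.5, -0.1, 0.2]
opening: 0.0341
grasp_force: 0.0
```

```bash
python3 -c "
from h import *
plan([.446,-.0015,.024],197)"
```

```text
tcp [ 0.4466 -0.0012  0.0251] [-179.9804    0.0673 -163.3679] q [ -0.1583  -8.2649 -25.3895  72.8053   0.0007 -16.7904] t 7.55 F [ 0.5214 -0.121   0.2139] open 0.034063600348048624 0.0
offset cm [ 0.0622 -0.0095  0.1075]
twist [-0.0003  0.0012 -0.0064]
```

Emit:
move_arm(offset=[[0,0,0],[0,0,0],[0,0,0],[0,0,0],[0,0,0]], twist=[[0,0,0],[0,0,0],[0,0,0],[0,0,0],[0,0,0]], grip=[0.2,0.1,0.1,0.1,0.1], force=40)

```text
time: 8.05
ee_pos: [0.4465, -0.0012, 0.025]
tcp_rot: [-180.0, 0.1, -163.4]
wrist_force: [-1.6, 0.0, 6.3]
opening: 0.0272
grasp_force: 39.4
```

Gripped at 27 mm. Lift and move over the box.

Emit:
move_arm(offset=[[0,0,-1],[0,0,-3],[0,0,-4],[0,0,-2],[0,0,0]], twist=[[0,0,0],[0,0,0],[0,0,0],[0,0,0],[0,0,0]], grip=[0.1,0.1,0.1,0.1,0.1])

```text
time: 8.55
ee_pos: [0.4475, -0.0012, 0.1277]
tcp_rot: [-179.9, 0.3, -163.4]
wrist_force: [0.5, -0.6, -0.4]
opening: 0.027
grasp_force: 39.7
```

```bash
python3 -c "
from h import *
plan([.456,-.260,.125],195.9)"
```

```text
tcp [ 0.4475 -0.0012  0.1277] [-179.9167    0.2756 -163.3713] q [ -0.1592 -10.2194 -15.6665  84.2649  -0.0001 -16.7876] t 8.55 F [ 0.4817 -0.5641 -0.443 ] open 0.027047952036888714 39.69606935977936
offset cm [  6.5937 -25.0357   0.2776]
twist [-0.0014  0.0048  0.0127]
```

Emit:
move_arm(offset=[[1.1,-4.17,0],[1.1,-4.17,0],[1.1,-4.17,0],[1.1,-4.17,0],[1.1,-4.17,0]], twist=[[0,0,0],[0,0,0],[0,0,0],[0,0,0],[0,0,0]], grip=[0.1,0.1,0.1,0.1,0.1])

```text
time: 9.05
ee_pos: [0.4523, -0.2183, 0.1233]
tcp_rot: [179.9, -0.0, -163.4]
wrist_force: [0.9, 1.0, -0.5]
opening: 0.027
grasp_force: 39.8
```

Emit:
move_arm(offset=[[1.1,-4.17,0],[0,0,0],[0,0,0]], twist=[[0,0,0],[0,0,0.012],[0,0,0]], grip=[0.1,0.1,0.1])

```text
time: 9.35
ee_pos: [0.4536, -0.2603, 0.1229]
tcp_rot: [179.9, -0.1, -164.2]
wrist_force: [0.2, 0.5, -1.0]
opening: 0.0268
grasp_force: 39.9
```

```bash
python3 - <<'E'
from h import *
plan([.456,-.260,.125],195.9)
d=viewer.camera('side')
for k in('relay_shoulder','relay','socket_mouth'):
    for r in finder.pinpoint(d,k)[:1]: print(k,r,at_z(d,r['position'],{'relay_shoulder':.116,'relay':.1,'socket_mouth':.025}[k]))
m=orange(d,center=(322,245),rad=40,hi=(14,255,255)); v,u=np.nonzero(m); print(u.min(),u.max(),v.min(),v.max(),u.mean(),v.mean(),len(u))
E=np.array([at_depth(d,(a,b)) for a,b in zip(u,v)]); print(E.min(0),E.max(0),E.mean(0))
z=d['color'][200:330,260:400]; cv2.imwrite('pics/over.png',cv2.resize(z,None,fx=4.2,fy=4.2,interpolation=cv2.INTER_CUBIC)[:,:,::-1])
E
```

```text
tcp [ 0.4536 -0.2603  0.1229] [ 179.8929   -0.0886 -164.1943] q [-29.8515   0.6224  -6.0861  83.43     0.0114 -45.6571] t 9.35 F [ 0.1776  0.5402 -1.0258] open 0.02684405738039971 39.85988438129425
offset cm [-0.2358 -0.0387 -0.208 ]
twist [ 0.0019 -0.0015 -0.0016]
relay_shoulder {'position': [327.7, 271.8], 'p': 0.78} [ 0.4494 -0.2692  0.116 ]
relay {'position': [328.0, 274.4], 'p': 0.79} [ 0.454  -0.2639  0.1   ]
socket_mouth {'position': [326.4, 293.2], 'p': 0.8} [ 0.4567 -0.2549  0.025 ]
318 331 253 276 324.0 265.7185929648241 199
[ 0.4344 -0.2798  0.0312] [ 0.4774 -0.1886  0.1836] [ 0.4437 -0.2627  0.1327]
```

View pics/over.png

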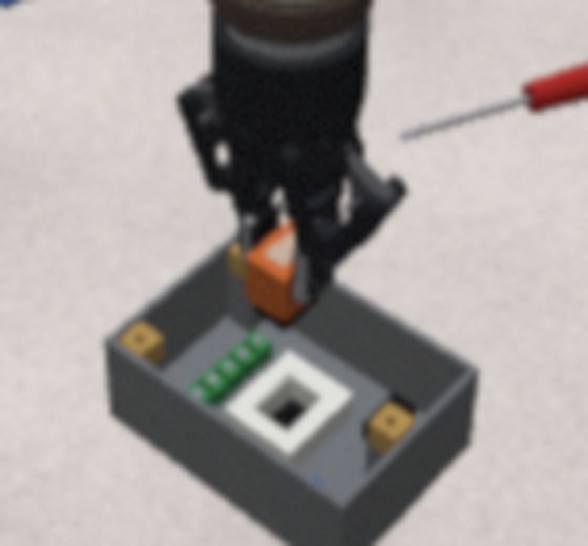

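In the side view the relay hangs at about (325,265), plug end near (328,275), above the socket hole at about (329,295). Allowing for the same offset in both, the socket is at about (0.456,-0.259). Now descend to just above the mouth.

Emit:
move_arm(offset=[[-0.25,0.05,1],[0,0,2.5],[0,0,2],[0,0,1],[0,0,0]], twist=[[0,0,0],[0,0,0],[0,0,0],[0,0,0],[0,0,0]], grip=[0.1,0.1,0.1,0.1,0.1], force=60)

```text
time: 10.05
ee_pos: [0.456, -0.2577, 0.0576]
tcp_rot: [179.9, -0.1, -164.0]
wrist_force: [-0.2, -0.2, -0.8]
opening: 0.0271
grasp_force: 64.9
```

```bash
python3 - <<'E'
from h import *
plan([.456,-.259,.034],195.9)
d=viewer.camera('side')
z=d['color'][230:330,280:400]; cv2.imwrite('pics/in.png',cv2.resize(z,None,fx=5,fy=5,interpolation=cv2.INTER_CUBIC)[:,:,::-1])
E
```

```text
tcp [ 0.456  -0.2577  0.0576] [ 179.8937   -0.1031 -164.0108] q [-29.474    1.7282 -12.2134  76.2065   0.0011 -45.463 ] t 10.05 F [-0.1797 -0.1909 -0.8092] open 0.0271149603666101 64.94600057601929
offset cm [ 0.0299 -0.1295  2.3549]
twist [ 0.0019 -0.0018  0.0016]
```

View pics/in.png

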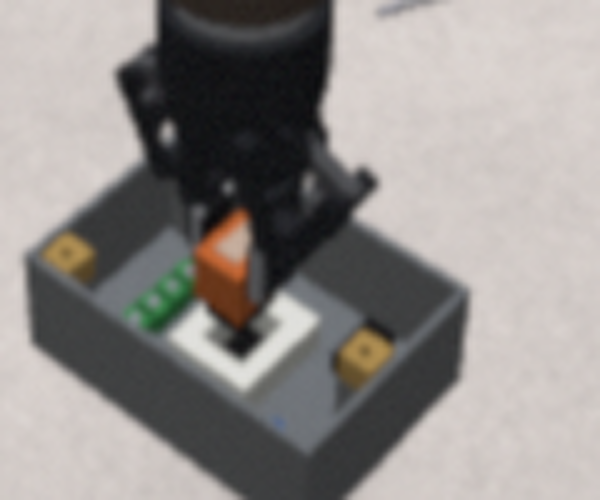

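The plug is right above the hole at about (328,297). Lower gently.

Emit:
move_arm(offset=[[0,-0.1,0.3],[0,0,0.3],[0,0,0.3],[0,0,0.3],[0,0,0.2]], twist=[[0,0,0],[0,0,0],[0,0,0],[0,0,0],[0,0,0]], grip=[0.1,0.1,0.1,0.1,0.1])

```text
time: 10.6
ee_pos: [0.4569, -0.2596, 0.0449]
tcp_rot: [180.0, -0.0, -164.1]
wrist_force: [0.7, -0.2, -0.7]
opening: 0.0269
grasp_force: 64.9
```

Entered freely, about 5 mm in. Continue.

Emit:
move_arm(offset=[[0,0,0.3],[0,0,0.3],[0,0,0.2],[0,0,0.2],[0,0,0.1]], twist=[[0,0,0],[0,0,0],[0,0,0],[0,0,0],[0,0,0]], grip=[0.1,0.1,0.1,0.1,0.1])

```text
time: 11.1
ee_pos: [0.4569, -0.2596, 0.0342]
tcp_rot: [180.0, 0.0, -164.1]
wrist_force: [-3.5, 2.2, 6.5]
opening: 0.0267
grasp_force: 66.1
```

Emit:
move_arm(offset=[[0,0,0.1],[0,0,0.1],[0,0,0]], twist=[[0,0,0],[0,0,0],[0,0,0]], grip=[0.1,0.1,0.1])

```text
time: 11.4
ee_pos: [0.4569, -0.2597, 0.0341]
tcp_rot: [-180.0, 0.0, -164.1]
wrist_force: [-6.2, 3.8, 15.8]
opening: 0.0266
grasp_force: 67.0
```

Seated: it stops firmly at the expected 0.034. Release and raise.

Emit:
move_arm(offset=[[0,0,0],[0,0,0],[0,0,0],[0,0,0],[0,0,0]], twist=[[0,0,0],[0,0,0],[0,0,0],[0,0,0],[0,0,0]], grip=[0.45,0.6,0.6,0.6,0.6], force=40)

```text
time: 11.9
ee_pos: [0.4569, -0.2596, 0.032]
tcp_rot: [180.0, -0.0, -164.1]
wrist_force: [0.3, -0.6, -0.5]
opening: 0.0509
grasp_force: 0.0
```

Emit:
move_arm(offset=[[0,0,-1],[0,0,-3],[0,0,-4],[0,0,-4.5],[0,0,-4.5]], twist=[[0,0,0],[0,0,0],[0,0,0],[0,0,0],[0,0,0]], grip=[0.6,0.6,0.6,0.6,0.6])

```text
time: 12.4
ee_pos: [0.4566, -0.2595, 0.2046]
tcp_rot: [-180.0, 0.0, -164.1]
wrist_force: [1.2, -1.0, -0.2]
opening: 0.0516
grasp_force: 0.0
```

```bash
python3 - <<'E'
from h import *
plan([.549,.275,.15],195.9)
d=viewer.camera('side')
m=orange(d,center=(327,285),rad=22,hi=(12,255,255)); v,u=np.nonzero(m); E=np.array([at_depth(d,(a,b)) for a,b in zip(u,v)])
print(len(u),E.min(0),E.max(0)); t=E[E[:,2]>np.percentile(E[:,2],85)]; print(t.mean(0))
E
```

```text
tcp [ 0.4566 -0.2595  0.2046] [-179.9824    0.0156 -164.0585] q [-29.6059   1.1013   3.411   92.2862  -0.0011 -45.5474] t 12.4 F [ 1.1757 -0.9971 -0.1872] open 0.05159597695296079 0.0
offset cm [-23.5616  48.8544   5.4516]
twist [-0.0003  0.0003  0.0007]
226 [ 0.4388 -0.2782  0.006 ] [ 0.5055 -0.2114  0.0583]
[ 0.4601 -0.261   0.057 ]
```

The relay top is at 0.057, so it is fully home. On to the cover.

Emit:
move_arm(offset=[[-1.96,4.07,0],[-1.96,4.07,0],[-1.96,4.07,0],[-1.96,4.07,0],[-1.96,4.07,0]], twist=[[0,0,0],[0,0,0],[0,0,0],[0,0,0],[0,0,0]], grip=[0.6,0.6,0.6,0.6,0.6])

```text
time: 12.95
ee_pos: [0.4953, -0.0353, 0.2031]
tcp_rot: [-180.0, 0.1, -164.1]
wrist_force: [1.1, -0.5, 0.3]
opening: 0.0512
grasp_force: 0.0
```

Emit:
move_arm(offset=[[-1.96,4.07,0],[-1.96,4.07,0],[-1.96,4.07,0],[-1.96,4.07,0],[-1.96,4.07,0]], twist=[[0,0,0],[0,0,0],[0,0,0],[0,0,0],[0,0,0]], grip=[0.6,0.6,0.6,0.6,0.6])

```text
time: 13.45
ee_pos: [0.5336, 0.1875, 0.203]
tcp_rot: [180.0, 0.1, -164.1]
wrist_force: [0.5, -0.8, 0.2]
opening: 0.0513
grasp_force: 0.0
```

Emit:
move_arm(offset=[[-1.96,4.07,0],[-1.96,4.07,0],[0,0,0],[0,0,0],[0,0,0]], twist=[[0,0,0],[0,0,0],[0,0,0.1],[0,0,0.1],[0,0,0]], grip=[0.6,0.6,0.6,0.6,0.6])

```text
time: 13.95
ee_pos: [0.5489, 0.275, 0.2025]
tcp_rot: [180.0, 0.0, -175.6]
wrist_force: [-0.5, 0.2, 0.1]
opening: 0.0514
grasp_force: 0.0
```

```bash
python3 - <<'E'
from h import *
plan([.5488,.2755,.024],184.5)
E
```

```text
tcp [0.5489 0.275  0.2025] [ 179.999     0.0041 -175.561 ] q [26.6126 13.5091 16.8684 93.3552 -0.0006 22.1736] t 13.95 F [-0.461   0.2318  0.0638] open 0.05141582767871048 0.0
offset cm [ 0.0091  0.0481 17.8516]
twist [ 0.      0.0001 -0.0011]
```

Descend with force checks, then close.

Emit:
move_arm(offset=[[0,0,4],[0,0,4],[0,0,4],[0,0,2.5],[0,0,1]], twist=[[0,0,0],[0,0,0],[0,0,0],[0,0,0],[0,0,0]], grip=[0.6,0.6,0.6,0.6,0.6])

```text
time: 14.45
ee_pos: [0.5477, 0.2735, 0.0446]
tcp_rot: [-179.9, -0.2, -175.4]
wrist_force: [-0.2, -0.2, 0.4]
opening: 0.0513
grasp_force: 0.0
```

Emit:
move_arm(offset=[[0,0,1],[0,0,0.8],[0,0,0.5],[0,0,0]], twist=[[0,0,0],[0,0,0],[0,0,0],[0,0,0]], grip=[0.6,0.6,0.6,0.3])

```text
time: 14.85
ee_pos: [0.5491, 0.2746, 0.0243]
tcp_rot: [180.0, 0.0, -175.5]
wrist_force: [0.4, -1.4, -0.2]
opening: 0.0383
grasp_force: 0.0
```

Emit:
move_arm(offset=[[0,0,0],[0,0,0],[0,0,0],[0,0,0],[0,0,0]], twist=[[0,0,0],[0,0,0],[0,0,0],[0,0,0],[0,0,0]], grip=[0.3,0.2,0,0,0], force=60)

```text
time: 15.35
ee_pos: [0.5493, 0.2749, 0.0251]
tcp_rot: [180.0, 0.1, -175.5]
wrist_force: [-0.4, 0.3, 5.8]
opening: 0.0105
grasp_force: 60.9
```

Emit:
move_arm(offset=[[0,0,0],[0,0,-1],[0,0,-3],[0,0,-4],[0,0,-4]], twist=[[0,0,0],[0,0,0],[0,0,0],[0,0,0],[0,0,0]], grip=[0,0,0,0,0], force=100)

```text
time: 15.85
ee_pos: [0.5483, 0.2741, 0.145]
tcp_rot: [-179.9, -0.1, -175.5]
wrist_force: [0.9, -0.0, -3.4]
opening: 0.009
grasp_force: 98.1
```

```bash
python3 - <<'E'
from h import *
plan([.4565,-.2595,.15],195.9)
d=viewer.camera('side'); h=cv2.cvtColor(d['color'],cv2.COLOR_RGB2HSV)
b=cv2.inRange(h,(105,120,30),(128,255,255)); b[:, :180]=0; b[230:]=0;b[:,340:]=0; b[:100]=0
n,l,s,ce=cv2.connectedComponentsWithStats(b); i=1+s[1:,4].argmax(); v,u=np.nonzero(l==i); print(s[i])
P=np.array([at_depth(d,(x,y)) for x,y in zip(u,v)]); P=P[abs(P[:,2]-np.median(P[:,2]))<.01]
A=np.c_[P[:,:2]-P[:,:2].mean(0),np.ones(len(P))]; print('plane',np.linalg.lstsq(A,P[:,2],rcond=None)[0],len(P))
E
```

```text
tcp [0.5483 0.2741 0.145 ] [-179.9434   -0.1114 -175.522 ] q [26.5673 12.9163  9.8048 87.0131 -0.0105 22.0893] t 15.85 F [ 0.9498 -0.0497 -3.4313] open 0.009033861218173575 98.08229684829712
offset cm [ 13.315  -52.4809  -0.4264]
twist [-0.0008 -0.002  -0.1994]
[233 142  55  27 757]
plane [0.003  0.0052 0.1237] 715
```

The plate is lifted and level, with its underside at about 0.120. Carry it over the box.

Emit:
move_arm(offset=[[0.6,-2.4,-0.5],[1.1,-4.37,0],[1.1,-4.37,0],[1.1,-4.37,0],[1.1,-4.37,0]], twist=[[0,0,0],[0,0,0],[0,0,0],[0,0,0],[0,0,0]], grip=[0,0,0,0,0])

```text
time: 16.4
ee_pos: [0.5138, 0.0708, 0.149]
tcp_rot: [-180.0, -0.0, -175.5]
wrist_force: [0.2, -0.7, -2.2]
opening: 0.0093
grasp_force: 98.3
```

Emit:
move_arm(offset=[[1.1,-4.37,0],[1.1,-4.37,0],[1.1,-4.37,0],[1.1,-4.37,0],[1.1,-4.37,0]], twist=[[0,0,0],[0,0,0],[0,0,0],[0,0,0],[0,0,0]], grip=[0,0,0,0,0])

```text
time: 16.9
ee_pos: [0.476, -0.1514, 0.1492]
tcp_rot: [-180.0, -0.0, -175.5]
wrist_force: [0.6, -0.2, -2.2]
opening: 0.0094
grasp_force: 98.3
```

Emit:
move_arm(offset=[[1.1,-4.37,0],[1.1,-4.37,0],[0.6,-2.0,0],[0,0,0],[0,0,0]], twist=[[0,0,0],[0,0,0],[0,0,-0.1],[0,0,-0.1],[0,0,0]], grip=[0,0,0,0,0])

```text
time: 17.4
ee_pos: [0.4567, -0.2596, 0.1488]
tcp_rot: [180.0, -0.0, -164.1]
wrist_force: [0.2, 0.6, -3.0]
opening: 0.0093
grasp_force: 98.5
```

```bash
python3 - <<'E'
from h import *
plan([.4565,-.2592,.105],195.9)
d=viewer.camera('side'); save(d,'cov.png')
for k,z in(('cover_hole0',.128),('thread0',.065)):
    for r in finder.pinpoint(d,k)[:4]: print(k,r,at_z(d,r['position'],z))
t=viewer.camera('top'); a=t['color'][160:310,320:480]
i=np.hstack([cv2.convertScaleAbs(a,alpha=1.6),d['color'][190:340,250:410]]); cv2.imwrite('pics/cov.png',cv2.resize(i,None,fx=2.5,fy=2.5,interpolation=cv2.INTER_CUBIC)[:,:,::-1])
E
```

```text
tcp [ 0.4567 -0.2596  0.1488] [ 179.9555   -0.0485 -164.0718] q [-29.6073   0.7891  -3.0666  86.2101  -0.0034 -45.5355] t 17.4 F [ 0.1912  0.6212 -2.9652] open 0.009343499309669566 98.47743630409241
offset cm [0.0095 0.038  4.3793]
twist [ 0.0008 -0.0008  0.0005]
cover_hole0 {'position': [293.8, 265.7], 'p': 0.83} [ 0.3904 -0.2225  0.128 ]
cover_hole0 {'position': [354.1, 279.3], 'p': 0.8} [ 0.4783 -0.3268  0.128 ]
cover_hole0 {'position': [320.0, 239.7], 'p': 0.6} [ 0.4849 -0.1835  0.128 ]
thread0 {'position': [351.0, 299.8], 'p': 0.82} [ 0.4731 -0.3277  0.065 ]
thread0 {'position': [292.6, 281.0], 'p': 0.67} [ 0.3918 -0.2097  0.065 ]
```

View pics/cov.png

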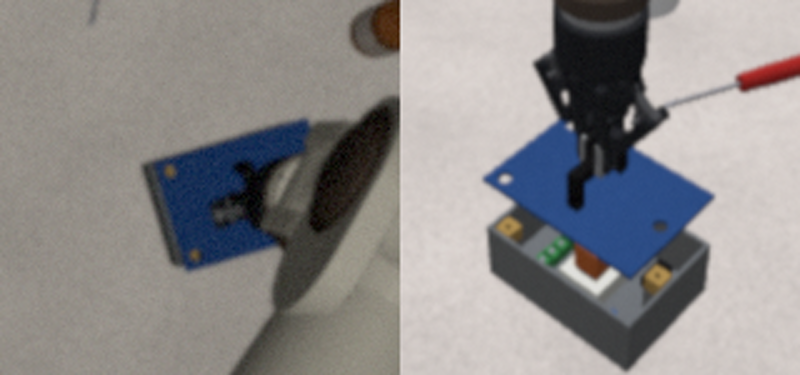

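From the top, brass shows through both +y holes, at about (388,228) and (398,262). The plate is over the box, so I'll lower it most of the way and then measure.

Emit:
move_arm(offset=[[0,0,0.8],[0,0,1.2],[0,0,1.0],[0,0,0.7],[0,0,0.3]], twist=[[0,0,0],[0,0,0],[0,0,0],[0,0,0],[0,0,0]], grip=[0,0,0,0,0])

```text
time: 18.1
ee_pos: [0.4569, -0.2586, 0.1078]
tcp_rot: [179.9, -0.1, -164.1]
wrist_force: [-0.5, -0.9, -2.6]
opening: 0.0095
grasp_force: 98.4
```

```bash
cat > meas.py <<'E'
from h import *
def lines(c,m,zt,tag):
    """project mask contour to plane z=zt, compare with plate-edge model by fitting each visible edge"""
    cs,_=cv2.findContours(m,cv2.RETR_EXTERNAL,cv2.CHAIN_APPROX_NONE); q=max(cs,key=cv2.contourArea).reshape(-1,2)
    T=np.array([at_z(c,p,zt)[:2] for p in q])
    y=np.radians(15.9);Q=np.array([[np.cos(y),-np.sin(y)],[np.sin(y),np.cos(y)]])
    L=(T-[.4565,-.2592])@Q   # box coords
    for nm,ax,sg,half,oth in(('-x',0,-1,.06,.085),('+x',0,1,.06,.085),('-y',1,-1,.085,.06),('+y',1,1,.085,.06)):
        s=(abs(L[:,ax]-sg*half)<.012)&(abs(L[:,1-ax])<oth-.012)
        if s.sum()>8:
            k=np.polyfit(L[s,1-ax],L[s,ax],1); print(tag,nm,'at %.4f (nominal %.3f) tilt %.2f deg n=%d'%(k[1],sg*half,np.degrees(np.arctan(k[0])),s.sum()))
o=bot.get_obs(); plan([.4565,-.2592,.105],195.9); U=o['ee_pos'][2]-.025
d=viewer.camera('side'); t=viewer.camera('top')
for n,c in(('side',d),('top',t)):
    h=cv2.cvtColor(c['color'],cv2.COLOR_RGB2HSV); b=cv2.inRange(h,(105,120,30),(128,255,255)); k=np.zeros_like(b)
    cv2.circle(k,(327,270) if n=='side' else (412,237),62,255,-1); lines(c,b&k,U+.004,n)
    for r in finder.pinpoint(c,'cover_hole0')[:4]: print(n,'hole',round(r['p'],2),r['position'],at_z(c,r['position'],U+.004))
    v,u=np.nonzero(b&k); P=np.array([p for p in(at_depth(c,x) for x in zip(u,v)) if p is not None]); P=P[abs(P[:,2]-np.median(P[:,2]))<.008]
    A=np.c_[P[:,:2]-P[:,:2].mean(0),np.ones(len(P))]; print('plane',np.linalg.lstsq(A,P[:,2],rcond=None)[0],len(P))
i=np.hstack([cv2.convertScaleAbs(t['color'][175:305,355:465],alpha=1.6),d['color'][205:335,272:382]])
cv2.imwrite('pics/fin%d.png'%int(o['time']*10),cv2.resize(i,None,fx=3.6,fy=3.6,interpolation=cv2.INTER_CUBIC)[:,:,::-1])
E
python3 meas.py; ls pics
```

```text
tcp [ 0.4569 -0.2586  0.1078] [ 179.9329   -0.0695 -164.0628] q [-29.5084   0.9817  -7.3921  81.7228  -0.0025 -45.4455] t 18.1 F [-0.5493 -0.9196 -2.562 ] open 0.009540543386501269 98.44722390174866
offset cm [ 0.0536 -0.0476  0.2801]
twist [ 0.0012 -0.0012  0.0006]
side -x at -0.0578 (nominal -0.060) tilt -0.02 deg n=49
side +x at 0.0554 (nominal 0.060) tilt -1.27 deg n=30
side -y at -0.0851 (nominal -0.085) tilt 0.20 deg n=28
side +y at 0.0800 (nominal 0.085) tilt -1.14 deg n=28
side hole 0.88 [355.1, 291.2] [ 0.4834 -0.3273  0.0868]
side hole 0.83 [294.0, 273.9] [ 0.3963 -0.2101  0.0868]
side hole 0.61 [322.1, 248.8] [ 0.4957 -0.1766  0.0868]
plane [-0.0004  0.0027  0.0862] 2367
top -x at -0.0542 (nominal -0.060) tilt 0.00 deg n=33
top +x at 0.0562 (nominal 0.060) tilt -0.26 deg n=52
top +y at 0.0853 (nominal 0.085) tilt -0.34 deg n=45
top hole 0.72 [440.0, 230.6] [ 0.474  -0.3253  0.0868]
top hole 0.71 [383.1, 228.1] [ 0.4816 -0.1704  0.0868]
top hole 0.61 [395.5, 259.6] [ 0.3963 -0.2025  0.0868]
plane [-0.0048 -0.0022  0.0862] 1353
box.png
cov.png
fin181.png
in.png
miss.png
over.png
rel.png
rel2.png
side0.png
top0.png
```

Height and level are good. One more measurement, using hole centroids compared with the brass positions in the same camera.

```bash
cat > holes.py <<'E'
from h import *
o=bot.get_obs(); U=o['ee_pos'][2]-.025; y=np.radians(15.9);Q=np.array([[np.cos(y),-np.sin(y)],[np.sin(y),np.cos(y)]])
ctr=o['ee_pos'][:2]
for n in('side','top'):
    c=viewer.camera(n); f=200/np.tan(np.radians(c['vfov'])/2)
    def proj(p):
        q=rot(c['attitude']).T@(np.array(p)-c['position']); return q[:2]/q[2]*f+[c['cx'],c['cy']]
    I=c['color'].astype(float); bl=I[:,:,2]/(I.sum(2)+1e-6)
    for i,hh in enumerate(H):
        p=proj([*(Q@hh+ctr),U+.004]); u0,v0=np.round(p).astype(int)
        w=bl[v0-6:v0+7,u0-6:u0+7]; base=np.median(w); W=np.clip(base-w-.04,0,None)
        vv,uu=np.mgrid[v0-6:v0+7,u0-6:u0+7]
        W[np.hypot(uu-p[0],vv-p[1])>5.5]=0
        if W.sum()<.1: print(n,i,'none',p); continue
        g=np.array([(W*uu).sum(),(W*vv).sum()])/W.sum()
        b=at_z(c,g,U+.003)[:2]; print(n,i,'pred',p,'seen',g,'area',(W>.03).sum(),'dev mm in box axes',Q.T@(b-(Q@hh+ctr))*1000)
E
python3 holes.py
```

```text
side 0 none [318.175 250.969]
side 1 pred [291.867  272.2047] seen [291.3921 271.9827] area 31 dev mm in box axes [0.4095 1.9806]
side 2 pred [352.4221 291.7303] seen [352.7534 292.249 ] area 16 dev mm in box axes [ 0.0273 -0.9518]
top 0 pred [386.379  227.7495] seen [385.559  227.5044] area 32 dev mm in box axes [1.2197 1.8013]
top 1 pred [396.2902 260.4872] seen [395.759  260.8588] area 37 dev mm in box axes [-0.6755  1.5236]
top 2 pred [440.5282 229.6086] seen [442.5018 230.9393] area 11 dev mm in box axes [-5.0292 -4.344 ]
```

View pics/fin181.png

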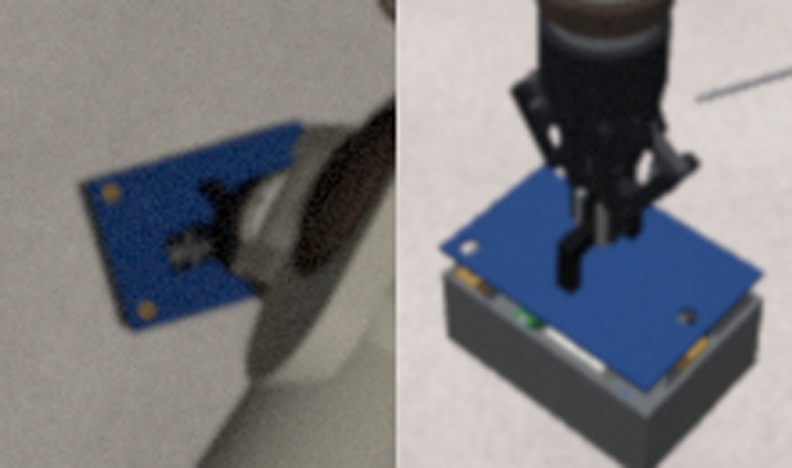

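In the top view, brass fills both +y holes, at about (386,228) and (396,261), and the side view shows a level plate with a gap above the rim. A small correction of 1.2 mm and 1.6 mm, plus 2.5 mm down.

Emit:
move_arm(offset=[[0.06,-0.08,0.1],[0.06,-0.08,0.15],[0,0,0],[0,0,0],[0,0,0]], twist=[[0,0,0],[0,0,0],[0,0,0],[0,0,0],[0,0,0]], grip=[0,0,0,0,0])

```text
time: 18.9
ee_pos: [0.4567, -0.2608, 0.1067]
tcp_rot: [180.0, 0.0, -164.1]
wrist_force: [-0.6, 0.2, -4.7]
opening: 0.0095
grasp_force: 98.4
```

```bash
python3 -c "
from h import *
plan([.4562,-.2605,.105],195.9)"; python3 holes.py; python3 meas.py | grep -E "plane|edge|at "
```

```text
tcp [ 0.4567 -0.2608  0.1067] [ 180.        0.0014 -164.062 ] q [-29.7318   1.0143  -7.4788  81.506    0.001  -45.6698] t 18.9 F [-0.5536  0.1816 -4.6731] open 0.009507524094919487 98.44686627388
offset cm [0.0358 0.0418 0.1717]
twist [0.     0.     0.0007]
side 0 none [318.2935 252.3421]
side 1 pred [291.9946 273.6586] seen [291.2229 273.0944] area 23 dev mm in box axes [0.7096 3.2275]
side 2 pred [352.5515 293.2575] seen [352.3581 293.5313] area 14 dev mm in box axes [-0.1866  0.3279]
top 0 pred [386.8861 228.0491] seen [386.085  227.8248] area 30 dev mm in box axes [1.1531 1.7719]
top 1 pred [396.7769 260.7106] seen [396.2996 261.3794] area 32 dev mm in box axes [-1.483   1.6205]
top 2 pred [440.907 229.904] seen [443.9336 230.8859] area 12 dev mm in box axes [-4.9397 -7.3992]
side -x at -0.0587 (nominal -0.060) tilt 0.04 deg n=51
side +x at 0.0556 (nominal 0.060) tilt -0.34 deg n=28
side -y at -0.0870 (nominal -0.085) tilt -0.14 deg n=31
side +y at 0.0779 (nominal 0.085) tilt -0.24 deg n=27
plane [0.0003 0.002  0.0851] 2376
top -x at -0.0551 (nominal -0.060) tilt 0.17 deg n=33
top +x at 0.0560 (nominal 0.060) tilt -0.41 deg n=53
top +y at 0.0827 (nominal 0.085) tilt 0.18 deg n=45
plane [-0.005 -0.004  0.085] 1361
```

Emit:
move_arm(offset=[[0.02,0.02,0.1],[0,0,0],[0,0,0],[0,0,0],[0,0,0]], twist=[[0,0,0],[0,0,0],[0,0,0],[0,0,0],[0,0,0]], grip=[0,0,0,0,0])

```text
time: 19.7
ee_pos: [0.4564, -0.2607, 0.1057]
tcp_rot: [-180.0, 0.0, -164.1]
wrist_force: [0.5, 0.2, -3.5]
opening: 0.0093
grasp_force: 98.4
```

```bash
python3 -c "
from h import *
plan([.4562,-.2605,.105],195.9); print(bot.job_done())"
```

```text
tcp [ 0.4564 -0.2607  0.1057] [-179.9995    0.0016 -164.0577] q [-29.7301   0.9867  -7.6176  81.3943   0.0008 -45.6723] t 19.7 F [ 0.5121  0.2124 -3.5111] open 0.009269547046730758 98.44666242599487
offset cm [0.0173 0.0208 0.0714]
twist [-0.      0.      0.0007]
the job is handed in; nothing more can be done
None
```

The relay is plugged fully home and released, and the arm is holding the cover level about 15 mm above the rim, its holes over the threads to within about 2 mm by my measurements; I handed the job in at 19.7 s and no verdict came back.

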